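Click the focusing slide home, then bayonet the lens mount and hold it

ROBOT

A 7-joint arm with a two-finger parallel gripper is mounted at the origin on the work surface. World frame = base frame: x ahead of the robot, y to its left, z up, the work surface at z = 0. Lengths are in m, angles in degrees, forces in N, time in s.
With the tool pointing down it reaches from about 0.35 to 0.775 m from the base axis. Payload 3.1 kg.
Tool frame: the origin (TCP) lies on the centre line of the jaws, within the pads' length; the fingertips stand 17 mm ahead of it and the grasp point (between the pads) lies 2 mm behind it (robot.tip_reach is the distance from the TCP to the fingertips, in m); z points along the fingers, y is the line along which they close (so a half turn about z gives the same grasp; the last joint's range is limited). The gripper opens to 85 mm and grips with 20 to 120 N. Pads are 22 mm wide; open, the fingers measure 114 mm over their backs; the gripper's body (76 mm by 85 mm) begins 54 mm behind the grasp point. The pads swing forward as they close: fully open they stand 13 mm farther back than shut.
Start: joints at [67.168, 17.813, 0.802, 86.603, -0.252, 75.585, -1.558], TCP at [0.192, -0.515, 0.248] pointing down, gripper open.
Joint ranges: [-154.91, 154.91], [-16.99, 109.72], [-72.82, 74.43], [7.12, 147.25], [-82.49, 262.49], [11.32, 116.49], [-174.64, 174.64]. Speed limits (degrees/s): [159.86, 159.86, 180, 180, 180, 180, 180].

INTERFACE

Orientations are given as [roll, pitch, yaw] about the fixed x, y, z axes, in that order (R = Rz(yaw) Ry(pitch) Rx(roll)).
In Python, from station import robot, fingers, vision, workorder, recognise gives the robot as it stands. Calls block until the motion is done:
- robot.move_to(position, orientation): joint-space move of the TCP to a pose.
- robot.line_to(position, orientation=None, velocity=0.15, f_stop=None): straight line of the TCP; orientation=None keeps the orientation; velocity is the mean speed in m/s. With f_stop (N) it stops when the force on the tool has changed by that much, and returns True; else False.
- robot.move_j(angles): joint-space move.
- fingers.gripper_to(opening, force=None): opening from 0.0 (shut) to 1.0 (fully open); force is the grip in N (None keeps the last); returns when the fingers have stopped.
- robot.pause(seconds).
- robot.inverse_kinematics(position, orientation): joint angles nearest the present ones, or None.
- vision.grab_frame(name): name is "side" or "top" or "wrist"; returns the picture (400x640x3 uint8, red, green, blue); there is no depth.
- vision.calibration(name): a dict with "mtx" (3x3 intrinsics, pixels), "extrinsics" (4x4, takes a point from world to camera coordinates); the wrist camera has in their place "T_tool_cam" (4x4, takes a point from camera to tool coordinates, whose origin is the TCP and whose axes are the flange's). Camera axes: x right, y up, looking along -z (the intrinsics and any distortion apply to the point x, -y, -z); pixel columns grow to the right and rows downward; lengths in m; the calibration is good to about 2 mm. A picture is of the moment at which its call begins: read the wrist's pose just before it. calibration takes no time and is no camera call.
A pose or a line that the arm cannot do raises robot.PlanningError and nothing moves.
- workorder.close_job(): hands the job in; it is judged then, once.
Trained networks look in the newest picture that a camera, given by its name, has taken for a name from the list of things; names that differ only in an ending like _2 or _b are one class to them, and where a whole thing is asked for, a point or a joint stands for the part that bears it (a point fixed in the world has none). Each returns a list of dicts, best first, with "p" (0 to 1); they miss things now and then, are a little off and sometimes report something else, mostly with a low value. They report only what shows in the picture. A call takes as long as a camera call. They do not tell look-alikes from the thing itself.
- recognise(label, camera): "rect" ([centre column, centre row, width, height] in pixels, round what is visible of it).
Readings, each from a call of its own:
- robot.current_time_s(): time.
- robot.current_joint_positions(): joint angles.
- robot.current_dq(): joint speeds.
- robot.current_joint_torque(): joint torques, N m.
- robot.current_tool_pos(): TCP position.
- robot.current_eef_rot(): TCP orientation.
- robot.current_contact_force(): force on the tool from outside, world axes, zero at the start.
- robot.current_torque(): the same for the moment, N m.
- robot.current_finger_gap(): opening from 0.0 (shut) to 1.0 (fully open).
- robot.current_gripper_force(): force on a finger pad.
Only numpy, scipy, OpenCV 4.12 (cv2) and the standard library are available. Lean on these libraries where they do the work, as an engineer would, in place of code of your own. Each camera call takes 0.05 s, during which the arm holds its last target. There are 200 camera calls.

TASK

First push the focusing slide along its guide bars by its brass thumb post until it clicks past the detent and stays against the end stop. Then pick up the rosewood lens mount with the two brass lugs (not the plain one), set its lugs through the slots of the slide's socket, press it down against the spring with its shoulder practically on the brass plate, and twist it a quarter turn clockwise, seen from above, to the stop. Finish while still gripping it, pressed down and turned: the springs push it back if you let go; leave the hood, the awl, the plain mount and the tin bin where they are.

Things in the scene. Friction and masses are not known exactly. Their poses are not given: they have to be found in the camera images.
- stand: Fixed dark steel base plate of the fixture, 120 x 250 x 12 mm, on the counter, with two guide bars; origin at counter level, 10 mm in y from the plate's middle. Its y axis points along the bars towards the end stop (a steel block at +y), z up.
- carriage (a joint): The focusing slide's travel along the stand's +y, in m: starts at 0 to 0.035, 0.080 at the end stop. About 1.5 N of friction; a sprung ball resists with about 5 N more from 0.065, is passed at 0.072, and then pushes the slide to about 0.079 and holds it.
- post (a point): On the focusing slide (dark red lacquered block 76 mm wide, 118 mm long, top 62 mm above the counter): the top end, 94 mm above the counter, of its upright brass thumb post, 16 mm in diameter and standing 32 mm above the slide's top, 62 mm behind (stand -y) the socket centre. Axes as the stand's.
- socket (a point): Centre of the bayonet socket at the upper face of its 5 mm brass plate, 62 mm above the counter; moves with the slide; axes as the stand's. Plate opening: a central square 32 x 31 mm with a slot 16 mm wide to each side along x, 62 mm from end to end. Below it a round sprung floor: the mount's underside meets it 11 mm under this point. Four ribs on it, 15 mm apart, take the lugs and turn with them.
- press (a joint): How far the socket's floor is pressed down, m. 0 at rest; takes about 3 N to start, 8 N at 0.007, where the mount's shoulder meets the plate. The lugs must be at least 0.002 down to turn under the plate.
- turn (a joint): Turn of the socket's sprung floor, rad: 0 with the ribs in line with the slots (entry), grows clockwise seen from above to a stop at 1.57. A spring turns it back: 0.04 N m at 0, 0.13 N m at 1.57. The mount may be about 0.06 rad ahead of it through play.
- mount: Loose lens mount, about 90 g, upright on the counter; origin at the centre of its underside, z up. Brass foot: a flat bar 56 x 12 x 6 mm along its x, its ends are the two lugs, and a 28 mm neck up to 18 mm. Above, a round rosewood barrel, 38 mm in diameter, from 18 to 56 mm; its lower face is the shoulder. The lugs show 9 mm past the barrel on two sides; a half turn gives the same shape.
- mount_grip (a point): On the lens mount's axis 44 mm above its underside: where to grip across the barrel, at any yaw. Keep the fingertips at least 21 mm above the mount's underside so that they clear the plate when it is pressed in.
- blank: Bystander: plain rosewood lens mount without lugs, 38 mm in diameter, 34 mm high, standing on the counter; origin at its underside.
- hood: Bystander: loose amber celluloid viewer hood, 50 x 120 x 59 mm; origin at its underside.
- awl: Bystander: loose horn-handled awl, 135 mm long, lying along its x axis; origin under it near the handle's middle.
- bin_stand: Bystander: fixed bracket 80 x 130 mm, 63 mm high, that carries the tin tilting bin with brass screws; origin at its underside.
- bin (a joint): Tilt of the tin bin on its pivot, rad; 0 is level.
Mind the look-alikes: they are no part of the job. What is shaped like the mount but orange, purple or turquoise is not meant.

How it is judged:
By the outcome, as a careful person would: the job done as asked, in the order asked, and still so for the second after the job is handed in, while the arm keeps its last pose, push and grip.
It also fails if it takes over 67 s, if anything falls off the work surface, if the arm or the gripper's body presses on something with over 40 N, if the wrist force passes 120 N, or if a joint passes its speed limit or range.

## Working session

There is one attempt and no reset: what is moved stays moved. The work goes in short steps, each a Python script; the robot and the scene stay as the last script left them, time stands still between calls to the robot, and variables do not carry over. Pictures are saved under pics/ and viewed, at most 10 in all, crops included, and the job is handed in when it is done.

```bash
ls; mkdir -p pics; cat > h.py <<'E'
import numpy as np, cv2
from station import robot, fingers, vision, workorder, recognise
from scipy.spatial.transform import Rotation as R
def grab(name, fn=None):
    T=np.eye(4)
    if name=="wrist":
        T[:3,3]=robot.current_tool_pos(); T[:3,:3]=R.from_euler('xyz',robot.current_eef_rot(),degrees=True).as_matrix()
    im=np.array(vision.grab_frame(name)); c=vision.calibration(name)
    W=T@np.array(c["T_tool_cam"]) if name=="wrist" else np.linalg.inv(np.array(c["extrinsics"]))
    if fn: cv2.imwrite("pics/"+fn,im[:,:,::-1])
    return im,(np.array(c["mtx"]),W,c)
def px2w(cal,u,v,z):
    K,W,c=cal; d=c.get("dist"); 
    p=np.linalg.inv(K)@[u,v,1]; r=W[:3,:3]@[p[0],-p[1],-1]; o=W[:3,3]
    return o+r*(z-o[2])/r[2]
def w2px(cal,P):
    K,W,c=cal; q=np.linalg.inv(W)@np.r_[P,1]; p=K@[q[0]/-q[2],-q[1]/-q[2],1]; return p[:2]
E
python3 - <<'E'
from h import *
for n in("top","side"):
    im,cal=grab(n,n+"0.png"); print(n,{k:np.round(v,3).tolist() if not isinstance(v,str) else v for k,v in cal[2].items()})
    for l in("stand","carriage","mount","blank","hood","awl","bin","post","socket"):
        print(l,[(np.round(r["rect"],1).tolist(),round(r["p"],2)) for r in recognise(l,n)][:6])
print(vision.calibration("wrist"), robot.current_time_s(), robot.current_tool_pos(), robot.current_eef_rot())
E
```

```text
pics
top {'mtx': [[396.844, 0.0, 321.292], [0.0, 396.844, 200.338], [0.0, 0.0, 1.0]], 'extrinsics': [[-0.014, -1.0, -0.012, -0.074], [0.989, -0.016, 0.146, -0.582], [-0.146, -0.01, 0.989, -1.013], [0.0, 0.0, 0.0, 1.0]]}
stand [([267.8, 221.9, 93.3, 53.9], 0.75)]
carriage [([278.2, 216.9, 46.6, 36.8], 0.64)]
mount [([381.4, 280.1, 17.9, 17.5], 0.68), ([391.6, 246.3, 12.9, 19.2], 0.56), ([341.6, 279.0, 7.6, 24.8], 0.46), ([361.1, 244.2, 17.0, 14.8], 0.44)]
blank [([369.7, 196.6, 8.6, 10.4], 0.64)]
hood [([190.2, 149.7, 49.7, 25.7], 0.86), ([278.8, 218.6, 43.7, 31.7], 0.63)]
awl [([319.9, 137.3, 16.7, 25.3], 0.5), ([370.7, 196.9, 12.0, 14.1], 0.21)]
bin [([464.4, 187.4, 49.5, 35.0], 0.87)]
post [([277.2, 218.1, 46.2, 34.1], 0.57), ([269.0, 218.2, 13.8, 25.0], 0.26)]
socket [([277.4, 218.6, 43.8, 32.1], 0.58)]
side {'mtx': [[490.423, 0.0, 319.728], [0.0, 490.423, 209.655], [0.0, 0.0, 1.0]], 'extrinsics': [[0.956, -0.292, 0.018, -0.585], [0.199, 0.692, 0.694, -0.094], [-0.215, -0.66, 0.72, -1.126], [0.0, 0.0, 0.0, 1.0]]}
stand [([285.2, 189.8, 75.3, 76.1], 0.67), ([339.6, 257.8, 12.5, 25.
[... 405 characters left out ...]
66)]
post [([288.3, 183.6, 43.0, 48.0], 0.8)]
socket [([289.6, 186.5, 47.7, 47.6], 0.83)]
{'mtx': array([[322.16993255,   0.        , 314.48415344],
       [  0.        , 322.16993255, 196.72849392],
       [  0.        ,   0.        ,   1.        ]]), 'T_tool_cam': array([[ 1.85065542e-04,  9.61726618e-01,  2.74010725e-01,
         6.98988488e-02],
       [ 9.99999960e-01, -1.18795593e-04, -2.58444813e-04,
        -3.73582178e-04],
       [-2.16001989e-04,  2.74010762e-01, -9.61726601e-01,
        -1.25203608e-01],
       [ 0.00000000e+00,  0.00000000e+00,  0.00000000e+00,
         1.00000000e+00]])} 1.0 [ 0.19217633 -0.51537354  0.2483217 ] [ 1.79996065e+02 -8.70447426e-05  2.04490771e+01]
```

```bash
python3 - <<'E'
import cv2,numpy as np
t=cv2.imread("pics/top0.png")[110:310,160:500]; s=cv2.imread("pics/side0.png")[90:390,200:440]
t=cv2.resize(t,None,fx=1.5,fy=1.5,interpolation=3) if 0 else cv2.resize(t,(510,300),interpolation=2)
s=cv2.resize(s,(288,360)) 
c=np.zeros((600,800,3),np.uint8); 
a=cv2.imread("pics/top0.png")[110:310,170:500]; c[:300,:495]=cv2.resize(a,(495,300),interpolation=2)
a=cv2.imread("pics/side0.png")[230:320,215:365]; c[300:570,:450]=cv2.resize(a,(450,270),interpolation=2)
a=cv2.imread("pics/side0.png")[140:230,240:340]; c[300:570,460:760]=cv2.resize(a,(300,270),interpolation=2)
a=cv2.imread("pics/top0.png")[190:260,230:330]; c[:210,500:800]=cv2.resize(a,(300,210),interpolation=2)
cv2.imwrite("pics/c0.png",c)
from h import *
T=vision.calibration
cal=lambda n:(np.array(T(n)["mtx"]),np.linalg.inv(np.array(T(n)["extrinsics"])),0)
for u,v in((244,285),(240,253),(280,260.4),(289.6,290.5)):print(px2w(cal("side"),u,v,.03))
for u,v in((381.4,280.1),(391.6,246.3),(341.6,279),(361.1,244.2)):print('t',px2w(cal("top"),u,v,.05))
print(px2w(cal("top"),277.5,218.5,.062),px2w(cal("side"),288,184.5,.05))
print("stand",px2w(cal("top"),267.8,221.9,.012))
E
```

```text
Traceback (most recent call last):
  File "h.py", line 13, in px2w
    K,W,c=cal; d=c.get("dist");
                 ^^^^^
AttributeError: 'int' object has no attribute 'get'
```

View pics/c0.png

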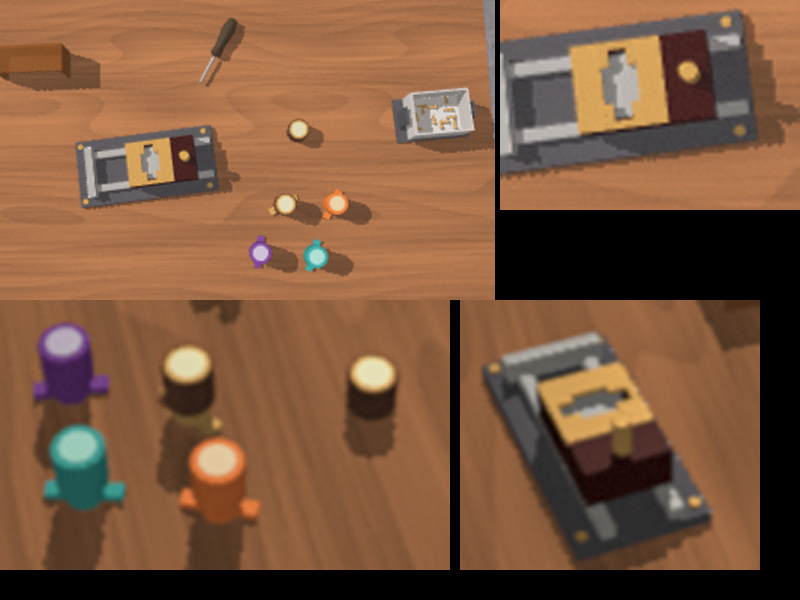

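The top view shows five mount-like things:
- brown with brass lugs at about (360,246)
- orange at (394,246)
- purple at (343,278)
- turquoise at (381,281)
- the plain brown blank, without lugs, at (369,197)

Brown with two brass lugs fits the description; it's at (278,260) in the side view. The end stop is at image left (world +y) and the post at (293,214).

```bash
sed -i 's/ d=c.get("dist");//' h.py; python3 - <<'E'
from h import *
T=vision.calibration
cal=lambda n:(np.array(T(n)["mtx"]),np.linalg.inv(np.array(T(n)["extrinsics"])),0)
print("mount top",px2w(cal("top"),360.5,246,.056),"side",px2w(cal("side"),215+188/3,230+365/3,.056))
s=[px2w(cal("top"),*p,.012) for p in((305.3,196.7),(310,233.7),(223.3,208),(227.3,244.7))]
print(np.round(s,3), np.mean(s,0)); d=(s[2]+s[3]-s[0]-s[1]); yaw=np.degrees(np.arctan2(-d[0],d[1])); print("yaw",yaw)
print("post",px2w(cal("top"),230+189/3-0,190+70/3,.094),px2w(cal("side"),240+165/3,140+122/3,.094))
soc=px2w(cal("top"),230+122/3,190+83/3,.062); print("socket",soc)
# go look at stand from above
im,c=grab("wrist")
m=px2w(cal("top"),360.5,246,.056)
Tc=np.array(T("wrist")["T_tool_cam"])
for name,p in(("stand",soc),("mount",m)):
  for yw in(0,90,180,-90):
    Rm=R.from_euler('xyz',[180,0,yw],degrees=True).as_matrix()
    # tcp z .25; aim camera centre ray at p
    r=Rm@Tc[:3,:3]@[0,0,-1]; o=Rm@Tc[:3,3]; z=.25
    k=(p[2]-(z+o[2]))/r[2]; t=p-o-k*r; 
    q=robot.inverse_kinematics([t[0],t[1],z],[180,0,yw]); print(name,yw,np.round(t,3),np.hypot(*t[:2]).round(3),None if q is None else np.round(q,0))
E
```

```text
mount top [ 0.45822756 -0.18237264  0.056     ] side [ 0.40361643 -0.41265787  0.056     ]
[[ 0.596 -0.039  0.012]
 [ 0.495 -0.051  0.012]
 [ 0.568  0.186  0.012]
 [ 0.468  0.173  0.012]] [0.53184952 0.06723144 0.012     ]
yaw 6.860135586194646
post [ 0.54124102 -0.01177349  0.094     ] [ 0.54363131 -0.01490373  0.094     ]
socket [0.53453507 0.04893048 0.062     ]
stand 0 [0.554 0.049 0.25 ] 0.556 [  20.   23.  -37.   84.   14.   78. -108.]
stand 90 [0.535 0.068 0.25 ] 0.539 [ 25.  22. -46.  87.  16.  78. -23.]
stand 180 [0.515 0.049 0.25 ] 0.518 [ 29.  20. -48.  90.  15.  77.  69.]
stand -90 [0.534 0.03  0.25 ] 0.535 [ 38.  27. -62.  87.  24.  80. 155.]
mount 0 [ 0.479 -0.183  0.25 ] 0.513 [ 32.  14. -16.  92.   4.  75. -75.]
mount 90 [ 0.459 -0.161  0.25 ] 0.486 [ 41.  12. -28.  95.   6.  74.  12.]
mount 180 [ 0.437 -0.182  0.25 ] 0.474 [ 49.  11. -33.  97.   6.  74. 104.]
mount -90 [ 0.458 -0.203  0.25 ] 0.501 [  26.   12.   -4.   94.    1.   74. -159.]
```

```bash
cat >> h.py <<'E'
Tc=np.array(vision.calibration("wrist")["T_tool_cam"])
def aim(p,z,yw):
    "TCP position, tool down at yaw, with the wrist camera's axis through p"
    Rm=R.from_euler('xyz',[180,0,yw],degrees=True).as_matrix(); p=np.array(p,float)
    r=Rm@Tc[:3,:3]@[0,0,-1]; o=Rm@Tc[:3,3]; t=p-o-(p[2]-z-o[2])/r[2]*r
    return [t[0],t[1],z]
E
python3 - <<'E'
from h import *
fingers.gripper_to(0.0)
robot.move_to(aim([.537,.03,.07],.2,6.9),[180,0,6.9])
im,c=grab("wrist","w1.png")
for l in("carriage","post","socket"): print(l,[(np.round(r["rect"],1).tolist(),round(r["p"],2)) for r in recognise(l,"wrist")][:3])
print(w2px(c,[.537,.03,.07]),robot.current_time_s(),robot.current_tool_pos(),robot.current_eef_rot())
print("proj post,socket",w2px(c,[.542,-.013,.094]),w2px(c,[.5345,.049,.062]))
E
```

```text
carriage [([505.7, 285.2, 74.2, 54.1], 0.17)]
post [([309.0, 192.1, 148.0, 95.2], 0.83)]
socket [([307.9, 190.9, 145.6, 95.0], 0.57)]
[312.63329231 196.62558909] 4.325 [0.53992985 0.02917049 0.19997357] [1.79983928e+02 2.74301076e-03 6.81411241e+00]
proj post,socket [370.06775195 205.48907987] [290.05982066 194.31962869]
```

View pics/w1.png

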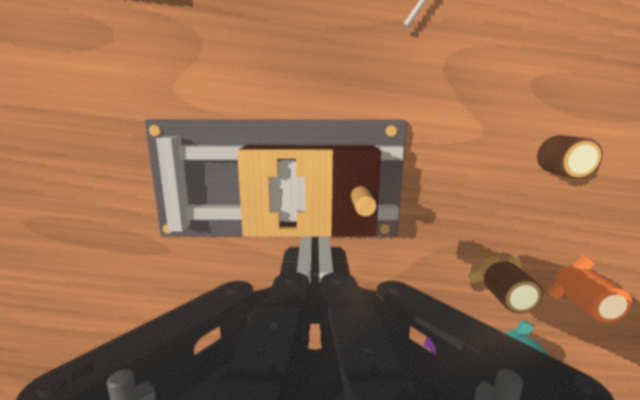

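The socket slot is centred at about (288,192), the post top is at (370,207), and both agree with the overhead estimate. The stand is parallel to the image, so its yaw is about 6.8°. Next I push the post.

```bash
python3 - <<'E'
from h import *
im,c=grab("wrist")
post=px2w(c,370,207,.094); soc=px2w(c,288,192,.062)
# stand yaw from corners of plate far edge
a,b=px2w(c,148,121,.012),px2w(c,407,121,.012); d=a-b; yaw=np.degrees(np.arctan2(-d[0],d[1]))
e=np.array([-np.sin(np.radians(6.85)),np.cos(np.radians(6.85)),0])
print(post,soc,yaw,(soc-post)@e, np.cross(e,soc-post)[2], "corner to far end",np.linalg.norm(d))
O=[180,0,6.85]
s=post-e*.036
robot.line_to([s[0],s[1],.14],O,velocity=.2); robot.line_to([s[0],s[1],.086],O,velocity=.1)
f0=robot.current_contact_force()
g=s+e*.15
hit=robot.line_to([g[0],g[1],.086],O,velocity=.04,f_stop=15)
p=np.array(robot.current_tool_pos()); print(hit,p,(p-post)@e,robot.current_contact_force(),f0,robot.current_time_s())
q=p-e*.03
robot.line_to([q[0],q[1],.086],O); robot.line_to([q[0],q[1],.2],O,velocity=.25)
ns=soc+e*.05
robot.move_to(aim([ns[0],ns[1],.062],.17,6.85),O)
im,c=grab("wrist","w2.png"); print(c[1].tolist(),robot.current_time_s())
print("expect post,soc",w2px(c,np.r_[(p+e*.019)[:2],.094]),w2px(c,np.r_[(p+e*.081)[:2],.062]))
E
```

```text
[ 0.54077416 -0.01245893  0.094     ] [0.53621947 0.0516408  0.062     ] 6.823177576150101 0.06418540751911876 -0.0031230264105780803 corner to far end 0.24532378249434228
True [0.53534818 0.03156429 0.08574935] 0.04435612668476295 [ 0.65933803 -1.56898725  1.14184807] [0.30728517 0.52487085 0.34088051] 7.8333
[[0.1231643915012411, 0.9531959605988215, 0.2761303919604211, 0.5948072735446867], [-0.9923862522029541, 0.11823233826447303, 0.034505660797709344, 0.11089081169540188], [0.0002431145828036194, -0.27827787351243344, 0.9605005809517734, 0.29278660837872605], [0.0, 0.0, 0.0, 1.0]] 9.3333
expect post,soc [394.77333905 213.0879709 ] [301.56067041 198.77966776]
```

View pics/w2.png

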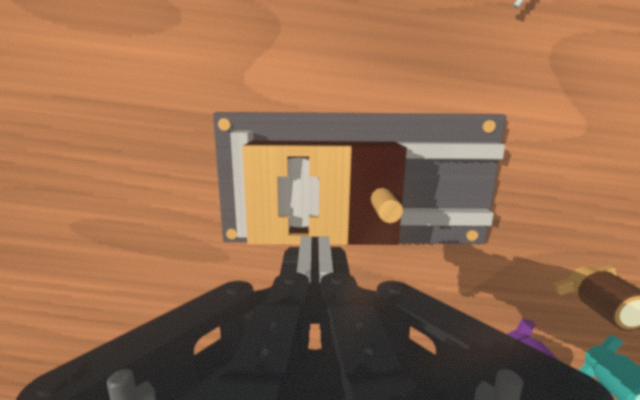

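The slide now looks to be against the end-stop block (plate edge at column 245, block at 232–249), with the socket at about (300,196). I'll confirm with a firmer second push, then look at the mount.

```bash
python3 - <<'E'
from h import *
O=[180,0,6.85]
e=np.array([-np.sin(np.radians(6.85)),np.cos(np.radians(6.85)),0])
im,c=grab("wrist")
print("socket w2",px2w(c,300,196,.062),"post",px2w(c,393,209,.094),"plate corners",px2w(c,215,113,.012),px2w(c,505,115,.012))
p=np.array([.53535,.03156,.086]); s=p-e*.012
robot.line_to([s[0],s[1],.15],O,velocity=.25); robot.line_to(s,O,velocity=.12)
g=p+e*.03
hit=robot.line_to(g,O,velocity=.03,f_stop=30); x=np.array(robot.current_tool_pos())
print(hit,(x-p)@e,robot.current_contact_force())
s=x-e*.02; robot.line_to(s,O,velocity=.1); robot.line_to([s[0],s[1],.17],O,velocity=.25)
fingers.gripper_to(.7)
robot.move_to(aim([.458,-.182,.05],.22,6.85),O)
im,c=grab("wrist","w3.png"); print(w2px(c,[.458,-.182,.056]),robot.current_time_s())
print([(np.round(r["rect"],1).tolist(),round(r["p"],2)) for r in recognise("mount","wrist")])
h=im[60:340,180:580]; cv2.imwrite("pics/w3c.png",cv2.resize(h,(800,560),interpolation=2)[:,:,::-1])
E
```

```text
socket w2 [0.52864419 0.11164709 0.062     ] post [0.53640035 0.05020467 0.094     ] plate corners [0.57812726 0.19138948 0.012     ] [ 0.60597519 -0.05259397  0.012     ]
True -5.9379887260031276e-05 [ 0.17479717 -2.03805153  0.95559863]
[316.6561155  199.43843552] 13.8833
[([403.6, 200.1, 50.0, 53.0], 0.89), ([316.9, 195.4, 49.9, 43.7], 0.84), ([268.9, 255.5, 33.2, 59.4], 0.76), ([354.5, 271.3, 39.3, 67.4], 0.6)]
```

View pics/w3c.png

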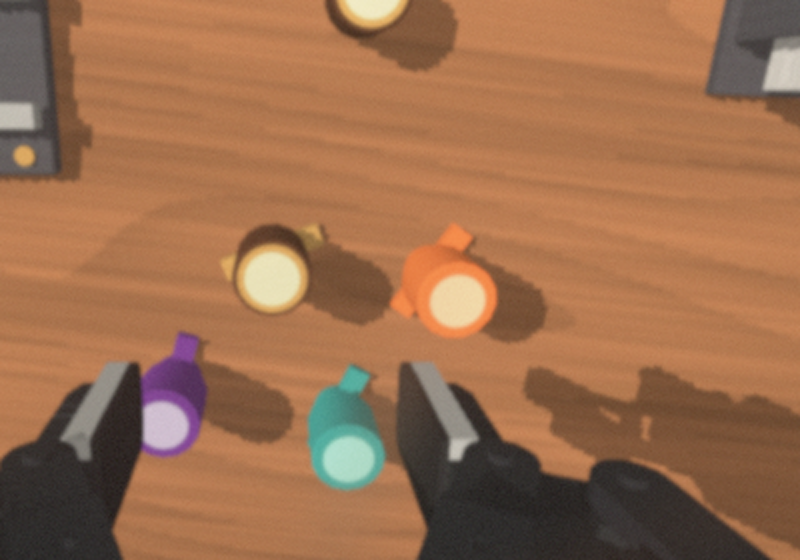

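The brown mount's top centre is at (272,278) in the crop, with brass lug ends at about (226,274) and (321,233). It is the only brown one with lugs, so it is confirmed as the target. The second push moved the slide by nothing (30 N), so it is at the stop.

```bash
python3 - <<'E'
from h import *
im,c=grab("wrist"); f=lambda x,y:(180+x/2,60+y/2)
top=px2w(c,*f(272,278),.056); L=px2w(c,*f(226,274),.004); Rr=px2w(c,*f(321.5,233),.004)
d=L-Rr; phi=np.degrees(np.arctan2(d[1],d[0]))%180; print(top,(L+Rr)/2,np.linalg.norm(d),phi)
psi=phi
O=[180,0,psi]
robot.move_to(aim(top,.14,psi),O)
im,c=grab("wrist","w4.png"); print(w2px(c,top),w2px(c,L),w2px(c,Rr),robot.current_time_s(),psi,np.round(robot.current_joint_positions(),0))
print([(np.round(r["rect"],1).tolist(),round(r["p"],2)) for r in recognise("mount","wrist")])
E
```

```text
[ 0.4585722  -0.18041521  0.056     ] [ 0.45731108 -0.18146258  0.004     ] 0.056913711288483736 121.02517892055847
[312.6482113  196.62283849] [310.95550331 145.34823893] [311.145687   212.26878896] 15.625 121.02517892055847 [ 60.  26. -52. 102.  23.  63.  31.]
[([263.8, 276.0, 44.9, 84.2], 0.92), ([246.3, 69.5, 77.3, 68.3], 0.77), ([174.7, 183.1, 87.8, 76.0], 0.77)]
```

View pics/w4.png

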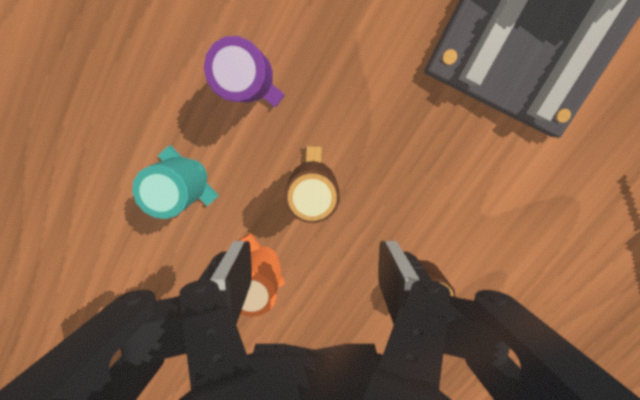

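The mount's top is at (312,196) and its far lug at (314,154), about 2–3 px right of the axis. I'll refine the lug angle from pixels, then grip.

```bash
python3 - <<'E'
from h import *
im,c=grab("wrist")
hsv=cv2.cvtColor(im,cv2.COLOR_RGB2HSV).astype(int)
# brass: hue yellower than the wood
for v in(147,150,153,156,159):
    print(v,[tuple(hsv[v,u]) [0] for u in range(300,328)])
v=slice(148,159); m=(hsv[v,300:328,0]>=15)&(hsv[v,300:328,1]>100); ys,xs=np.nonzero(m); print(len(xs),xs.mean()+300,ys.mean()+148)
for u in(312,313,314,315):
  P=px2w(c,u,147.5,.004); C=px2w(c,312,196,.056); d=P-C; print(u,np.degrees(np.arctan2(d[1],d[0])),np.hypot(d[0],d[1]))
E
```

```text
147 [np.int64(12), np.int64(12), np.int64(12), np.int64(12), np.int64(13), np.int64(13), np.int64(15), np.int64(17), np.int64(17), np.int64(17), np.int64(17), np.int64(17), np.int64(17), np.int64(17), np.int64(17), np.int64(17), np.int64(16), np.int64(17), np.int64(17), np.int64(17), np.int64(16), np.int64(15), np.int64(13), np.int64(13), np.int64(12), np.int64(12), np.int64(12), np.int64(12)]
150 [np.int64(11), np.int64(12), np.int64(12), np.int64(12), np.int64(13), np.int64(14), np.int64(15), np.int64(17), np.int64(17), np.int64(17), np.int64(17), np.int64(17), np.int64(17), np.int64(17), np.int64(18), np.int64(17), np.int64(18), np.int64(17), np.int64(17), np.int64(18), np.int64(17), np.int64(16), np.int64(14), np.int64(13), np.int64(12), np.int64(12), np.int64(12), np.int64(12)]
153 [np.int64(12), np.int64(12), np.int64(12), np.int64(13), np.int64(13), np.int64(14), np.int64(16), np.int64(17), np.int64(17), np.int64(18), np.int64(17), np.int64(18), np.int64(18), np.int64(17), np.int64(17), np.int64(17), np.int64(17), np.int64(18), np.int64(18), np.int64(17), np.int64(16), np.int6
[... 401 characters left out ...]
), np.int64(13), np.int64(12), np.int64(12), np.int64(12), np.int64(12), np.int64(12)]
159 [np.int64(12), np.int64(13), np.int64(12), np.int64(12), np.int64(13), np.int64(14), np.int64(16), np.int64(17), np.int64(17), np.int64(17), np.int64(17), np.int64(17), np.int64(17), np.int64(17), np.int64(17), np.int64(17), np.int64(17), np.int64(17), np.int64(18), np.int64(17), np.int64(17), np.int64(15), np.int64(13), np.int64(12), np.int64(12), np.int64(12), np.int64(13), np.int64(12)]
175 313.45714285714286 152.98285714285714
312 121.78884218613877 0.026045383240119326
313 120.01071858401009 0.026047227940865635
314 118.23455996629629 0.026074141445591874
315 116.46376463425783 0.02612604614642232
```

```bash
python3 - <<'E'
from h import *
O=[180,0,120]; p=[.4582,-.181]
robot.line_to([*p,.10],O,velocity=.15); robot.line_to([*p,.042],O,velocity=.08)
fingers.gripper_to(0.0,force=60)
print(robot.current_finger_gap(),robot.current_gripper_force(),robot.current_tool_pos())
robot.line_to([*p,.17],O,velocity=.15)
robot.move_to(aim([.529,.111,.062],.185,186.85),[180,0,186.85])
im,c=grab("wrist","w5.png"); print(w2px(c,[.5286,.1116,.062]),robot.current_time_s(),robot.current_contact_force(),robot.current_finger_gap(),np.round(robot.current_joint_positions(),0))
E
```

```text
0.42924854788313 59.956178069114685 [ 0.45885901 -0.18122992  0.04279606]
[318.7004144  196.02036052] 19.55 [ 0.10408901 -0.64306243 -0.75626458] 0.4296130506254074 [ 31.  34. -65.  92.  31.  75.  57.]
```

View pics/w5.png

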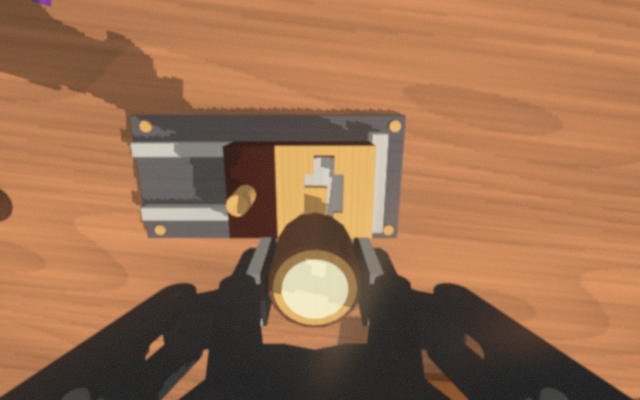

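The mount is gripped, with its lug end at (316,187) and the slot's far end at (323,156). Next I compute the slot and lug ends in the tool frame, go just above the socket and look at the lug against the slot.

```bash
python3 - <<'E'
from h import *
im,c=grab("wrist")
t=np.array(robot.current_tool_pos()); Rm=R.from_euler('xyz',robot.current_eef_rot(),degrees=True).as_matrix()
T=lambda u,v,z:Rm.T@(px2w(c,u,v,z)-t)*1000
lz=t[2]-.042+.006
print("slot end",T(323.5,156,.062),"lug end",T(316,187,lz),"lug edges",T(304,190,lz),T(328,190,lz),"slot edges",T(313,165,.062),T(334,165,.062))
print("plate edge",T(266,115,.012),"yaw",T(128,115,.012)-T(405,115,.012), "lacquer", T(276,145,.062),T(375,145,.062))
so=np.array([.5280,.1142]); 
O=[180,0,186.85]
robot.line_to([*so,.16],O,velocity=.15); robot.line_to([*so,.113],O,velocity=.08)
im,c=grab("wrist"); print(robot.current_tool_pos(),robot.current_eef_rot(),robot.current_contact_force(),robot.current_time_s())
h=im[100:300,215:415]; cv2.imwrite("pics/w6c.png",cv2.resize(h,(600,600),interpolation=2)[:,:,::-1]); cv2.imwrite("pics/w6.png",im[:,:,::-1])
E
```

```text
slot end [ 31.36522366   7.30906856 122.46838125] lug end [28.47082296  1.19040641 36.02310648] lug edges [26.86679675 -5.00973495 36.03303872] [26.87924901  7.39466575 36.0103369 ] slot edges [ 24.34126384  -0.79442641 122.4769991 ] [ 24.35443487  15.52338944 122.44713233]
plate edge [ 60.59013068 -43.13123508 172.58672188] yaw [-1.08742360e-01 -2.48308143e+02  4.54563624e-01] lacquer [ 39.7740957  -29.0604271  122.54242121] [ 39.82369104  46.57167682 122.4039804 ]
[0.52835277 0.11454022 0.11341928] [ 1.79975586e+02  5.11921053e-02 -1.73146488e+02] [ 0.41244008 -0.87865838 -0.09688301] 20.7
```

View pics/w6c.png

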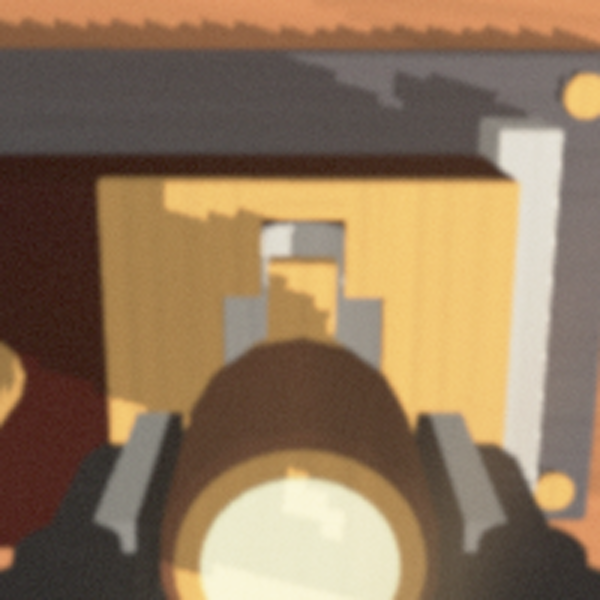

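Lug and slot are aligned within about 0.5 mm: in the crop the slot spans columns 262–346 and the lug 267–336, with the lug end at row 260 and the slot end at row 222. I'll make a small correction and descend with force monitoring.

```bash
python3 - <<'E'
from h import *
im,c=grab("wrist")
t=np.array(robot.current_tool_pos()); Rm=R.from_euler('xyz',robot.current_eef_rot(),degrees=True).as_matrix()
T=lambda u,v,z:Rm.T@(px2w(c,u,v,z)-t)*1000
f=lambda x,y:(215+x/3,100+y/3)
lz=t[2]-.0428+.006
S=T(*f(304,222),.062); L=T(*f(301.5,260),lz); d=S-L-[3,0,0]; print("slot",S,"lug",L,"corr",d)
d[2]=0; d=np.clip(d,-2.5,2.5); n=Rm@(d/1000)+[.5280,.1142,.113]; n[2]=.113
O=[180,0,186.85]
robot.line_to(n,O,velocity=.05)
hit=robot.line_to([n[0],n[1],.0935],O,velocity=.02,f_stop=4)
print(n,hit,robot.current_tool_pos(),robot.current_contact_force(),robot.current_torque(),robot.current_time_s())
E
```

```text
slot [32.0922471   1.47492745 51.5400218 ] lug [28.50068037  0.97119404 36.76654792] corr [ 0.59156672  0.5037334  14.77347388]
[0.52735254 0.11462952 0.113     ] False [0.52722937 0.11456359 0.09373221] [-1.004439   -0.38047926  1.21932616] [-0.16538444  0.3020704  -0.01003913] 22.125
```

It is in the slots with no contact force. Now press and twist, logging as I go.

```bash
cat >> h.py <<'E'
def st(tag=""):
    print(tag,np.round(robot.current_tool_pos(),4),np.round(robot.current_contact_force(),1),"Mz",np.round(robot.current_torque(),3)[2],"yaw",round(robot.current_eef_rot()[2],2),"t",robot.current_time_s(),flush=True)
E
python3 - <<'E'
from h import *
n=[.52735,.11463]
h=robot.line_to([*n,.088],[180,0,186.85],velocity=.02,f_stop=20); st(f"press {h}")
if not h:
    for a in (10,20,40,60,80,90):
        h=robot.line_to([*n,.088],[180,0,186.85-a],velocity=.05,f_stop=20); robot.pause(.3); st(f"{a} {h}")
        if h: break
E
```

```text
press False [0.5276 0.1148 0.0884] [-1.5 -0.6  5.7] Mz -0.042 yaw -173.15 t 22.55
10 False [0.5278 0.115  0.0884] [-2.1 -1.2  5.3] Mz 0.053 yaw 176.87 t 23.175
20 False [0.5277 0.1148 0.0884] [-0.6 -0.7  5.4] Mz 0.085 yaw 166.87 t 23.8
40 False [0.5276 0.1143 0.0883] [-1.  -1.1  5.4] Mz 0.068 yaw 146.87 t 24.6
60 False [0.5274 0.1139 0.0881] [-1.8 -2.3  4.6] Mz 0.076 yaw 126.86 t 25.4
80 False [0.527  0.1137 0.088 ] [-2.5 -1.7  5. ] Mz 0.082 yaw 106.87 t 26.2
90 False [0.5268 0.1136 0.0879] [-2.5 -2.   5.5] Mz 0.105 yaw 96.87 t 26.825
```

```bash
python3 - <<'E'
from h import *
n=[.52735,.11463]
a=90
while a<102:
    a+=2; robot.line_to([*n,.088],[180,0,186.85-a],velocity=.05,f_stop=20); robot.pause(.3); st(a)
    if robot.current_torque()[2]>.6: break
z=.088
while z>.0835:
    z-=.0005; robot.line_to([*n,z],[180,0,186.85-a],velocity=.01); robot.pause(.2); st(round(z,4))
    if robot.current_contact_force()[2]>14: break
print(a,z,robot.current_finger_gap(),robot.current_gripper_force())
im,c=grab("wrist","w7.png")
s,_=grab("side"); cv2.imwrite("pics/w7c.png",np.vstack([cv2.resize(im,(480,300)),cv2.resize(s[140:220,230:358],(480,300),interpolation=2)])[:,:,::-1])
E
```

```text
92 [0.5267 0.1136 0.0879] [-2.3 -2.9  5.9] Mz 0.115 yaw 94.88 t 27.375
94 [0.5267 0.1136 0.0879] [-2.  -3.   5.5] Mz 0.397 yaw 92.96 t 27.925
96 [0.5267 0.1136 0.0879] [-2.7 -2.5  5.3] Mz 0.872 yaw 91.08 t 28.475
0.0875 [0.5266 0.1136 0.0874] [-2.3 -2.4  6.2] Mz 0.884 yaw 91.08 t 28.925
0.087 [0.5267 0.1136 0.087 ] [-2.9 -2.8  6. ] Mz 0.925 yaw 91.08 t 29.375
0.0865 [0.5266 0.1136 0.0868] [-3.9 -3.1  8.9] Mz 0.858 yaw 91.08 t 29.825
0.086 [0.5267 0.1136 0.0867] [-3.6 -2.9 10.3] Mz 0.892 yaw 91.08 t 30.275
0.0855 [0.5267 0.1136 0.0866] [-4.4 -3.4 13.1] Mz 0.909 yaw 91.08 t 30.725
0.085 [0.5267 0.1136 0.0866] [-5.7 -3.4 15.7] Mz 0.885 yaw 91.08 t 31.175
96 0.08499999999999999 0.4271305498873617 61.87825620174408
```

View pics/w7c.png

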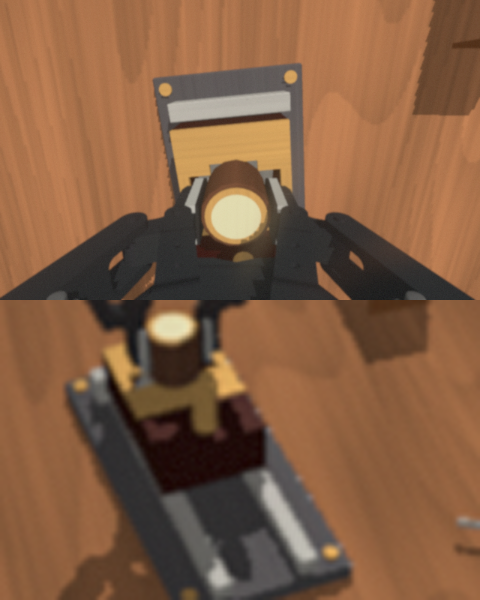

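The shoulder met the plate at z = 0.0868 as predicted, and the turn stop shows as a torque jump at about 93°. The slide still lies against the end stop (block at rows 90–120 in the upper view) and the tool presses it lightly towards the stop.

```bash
python3 - <<'E'
from h import *
st("final"); print(workorder.close_job())
E
```

```text
final [0.5267 0.1137 0.0866] [-5.7 -4.9 14.8] Mz 0.852 yaw 91.09 t 31.275
the job is handed in; nothing more can be done
None
```

The job is handed in at 31.3 s: the slide is against its end stop, and the brass-lugged mount is still gripped, pressed onto the plate and turned clockwise to its stop; the hand-in call gave no verdict.

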